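# Check two test points, align the quarter-turn fastener and hold the access panel shut

### The arm

A 7-joint arm with a two-finger parallel gripper is mounted at the origin on the work surface. World frame = base frame: x ahead of the robot, y to its left, z up, the work surface at z = 0. Lengths are in m, angles in rad, forces in N, time in s.
With the tool pointing down it reaches from about 0.4 to 0.9 m from the base axis. Payload 5.5 kg.
Tool frame: the origin (TCP) lies between the finger pads; the fingertips stand 19 mm ahead of it and the grasp point (between the pads) is the TCP (bot.tip_extent is the distance from the TCP to the fingertips, in m); z points along the fingers, y is the direction in which the jaws open and shut (so a half turn about z gives the same grasp; the last joint's range is limited). The gripper opens to 92 mm and grips with 3 to 60 N. Pads are 19 mm wide; open, the fingers measure 130 mm over their backs; the gripper's body (75 mm by 190 mm) begins 47 mm behind the grasp point.
Start: joints at [1.56, 0.501, -0.427, 1.55, 0.221, 1.138, -0.21], TCP at [0.176, -0.626, 0.246] pointing down, gripper open.
Joint ranges: [-2.88, 2.88], [-0.31, 2.03], [-1.54, 1.56], [0.2, 2.42], [-1.41, 4.55], [0.19, 2.02], [-2.57, 2.57]. Speed limits (rad/s): [2.57, 2.57, 3.14, 3.14, 3.14, 3.14, 3.14].

### API

Orientations are given as a 3x3 rotation matrix whose columns are the frame's x, y, z axes.
In Python, from rig import bot gives the robot as it stands.
- The arm moves only by the tool send_rows, never from a script. Its argument "rows" is a list of rows, each a list of 7 numbers: the turn, a rotation vector about the tool's x, y, z in rad, then the shift along the tool's x, y, z in cm, then the finger opening in cm, from 0 to 9.18. In form: [[ax, ay, az, tx, ty, tz, claw], ...]. A call has 1 to 12 rows; each row shifts and turns the commanded pose from where the row before left it, along the tool's axes as they then stand; what a row does not reach is not made up. A row lasts 1/10 s, in which the tool goes at most 50 mm and 8.59 degrees, less where a joint would pass 70% of its speed; a pose out of reach is approached as far as the arm can. A call is refused whole if a number of a shift passes 5 or a number of a turn 0.15, either way. A call with a gripper value outside its range is refused whole. The fingers move at their own pace and stop on an object; the grip force is fixed at half the most. Time passes only in rows, so rows that do not move let the fingers close. It gives the time, the measured TCP pose, the force and the opening at its end, in the units of the state.
- bot.read_state(): the state, without advancing time (a new reading comes with each control period).
- bot.read_camera(name): name is "side" or "top" or "wrist"; returns a dict with "frame" (400x640x3 uint8, blue, green, red), "depth" (400x640 float32, m along the optical axis (not along the pixel's ray), 0 where there is no reading), "intrinsics" (3x3 intrinsics, pixels), "D" ([k1, k2, p1, p2, k3] as OpenCV has them; the pictures are not rectified), "extrinsics" (4x4, takes a point from camera to world coordinates). Camera axes: x right, y down, z forward; pixel columns grow to the right and rows downward; lengths in m; the calibration is good to about 2 mm. A picture is of the moment at which its call begins.
- bot.close_job(): hands the job in, once; it reports no verdict.
The state is a dict: "t": time; "joint_pos": joint angles; "qvel": joint speeds; "joint_efforts": joint torques, N m; "position": TCP position; "tool_rot": TCP orientation; "ft_force": force on the tool from outside, world axes, zero at the start; "wrist_torque": the same for the moment, N m; "finger_gap": finger opening in m.
Only numpy, scipy, OpenCV 4.12 (cv2) and the standard library are available. Lean on these libraries where they do the work, as an engineer would, in place of code of your own. Each camera call takes 0.05 s, during which the arm holds its last target. There are 200 camera calls.

### The job

Take the yellow probe from its stand, touch its tip to the brass centre of the red-ringed test point and then to that of the blue-ringed one, and put the probe back fully down in the stand. Then turn the orange quarter-turn fastener clockwise until the slot line on its wing lines up with the two black index lines on the cream panel, and only after that press the panel down until it is fully home in its frame. Finish while still holding the panel pressed down with the hand; leave the jar, tub and cup where they are.

Things in the scene. Friction and masses are not known exactly. Their poses are not given: they have to be found in the camera images.
- instrument: White bench instrument, fixed to the table, 200 (its x) x 300 (its y) x 70 mm high, grey deck. Origin: centre of its underside; it stands level, its yaw varies by up to about 20 degrees. The panel lies in the +y two thirds of its top, the two test points on the strip at y = -100 mm, x = -45 and +45 mm (either colour at either place).
- probe_grip (a point): Centre of the probe's handle: yellow cylinder, 17 mm diameter, 78 mm long (from 43 mm below this point to 35 mm above it). The probe weighs about 50 g, is 140 mm long, round, and stands upright in the stand at the start. Its z axis points from the tip to the handle end.
- probe_tip (a point): The probe's steel tip, 105 mm below the handle centre along the probe. The 12 mm shaft tapers to 4 mm over the last 16 mm.
- stand_hole (a point): Centre of the mouth of the hole in the grey stand (fixed block 70 x 70 x 50 mm). Hole 14 mm wide, chamfered, straight down, 40 mm deep; the probe tip stands on its floor, 40 mm below this point, when fully in.
- tp_red_top (a point): Centre of the upper face of the test point with the red ring: flat brass disc 18 mm in diameter, inside a 30 mm red ring; rigid, faces up, 74 mm above the table.
- tp_red: The same red-ringed test point; origin at its underside, 4 mm below tp_red_top.
- tp_blue_top (a point): Centre of the upper face of the test point with the blue ring: the same shape and height.
- tp_blue: The same blue-ringed test point; origin at its underside, 4 mm below tp_blue_top.
- fastener_grip (a point): Point on the fastener's vertical turning axis at the height to grip, 18 mm above the panel's face. The orange wing is 38 mm long (this point's y axis runs along it), 12 mm thick (x axis) and reaches from 4 to 28 mm above the panel, over a steel collar 26 mm in diameter and 4 mm high. A black slot line runs along the top of the wing.
- fastener (a joint): Angle of the fastener, rad; grows clockwise seen from above. 0: wing along the instrument's y axis; 1.571: wing along the instrument's x axis, slot in line with the black index lines on the panel. Starts between 0.2 and 0.6. It has light friction (0.05 N m), no detent, stays where left and can be overturned (stops at -0.1 and 2.1).
- panel_pad (a point): Centre of the black press pad, 38 mm in diameter, on the face of the cream panel (148 mm along the instrument's x, 180 mm along its y). A clear place to press down; 90 mm from the fastener's axis towards the instrument's -y. At the start it is 76 mm above the table.
- panel (a joint): How far the panel is pressed down, m: 0 = standing 6 mm proud of the frame on its springs, 0.006 = fully home, on its stop, face flush with the frame. It starts to move at about 3 N and is fully home at about 8.5 N; it moves straight down and springs up when let go. The fastener rides on it.
- probe: The whole probe (see probe_grip and probe_tip); origin at its tip.
- jar: Amber jar, 60 mm diameter, 110 mm high, white cap; bystander. Origin: centre of underside.
- tub: White tub 90 x 90 x 60 mm; bystander. Origin: centre of underside.
- cup: Steel cup 70 mm diameter, 50 mm high; bystander. Origin: centre of underside.

How it is judged:
By the outcome, as a careful person would: the job done as asked, in the order asked, and still so for the second after the job is handed in, while the arm keeps its last pose, push and grip.
It also fails if it takes over 67 s, if anything falls off the work surface, if the arm or the gripper's body presses on something with over 40 N, if the wrist force passes 120 N, or if a joint passes its speed limit or range.

## Working session

There is one attempt and no reset: what is moved stays moved. The work goes in short steps, Python scripts to look and compute and a tool call to move; the robot and the scene stay as the last step left them, time stands still between calls to the robot, and variables do not carry over. Pictures are saved under pics/ and viewed, about 8 in all and at most 12, crops included, and the job is handed in when it is done.

Besides the shell and the picture viewer there is one more tool, called after "Emit:" by a JSON object that holds its "fn" and its "kwargs". send_rows: Moves the arm, as the interface text tells. Its arguments: {"type":"object","properties":{"rows":{"type":"array","items":{"type":"array","items":{"type":"number"}}}},"required":["rows"]}

```bash
ls; mkdir -p pics; python3 - <<'E'
from rig import bot
import cv2,numpy as np
s=bot.read_state()
for k in s: print(k,np.round(s[k],4).tolist())
for n in ("top","side"):
    c=bot.read_camera(n); cv2.imwrite(f"pics/{n}0.png",c["frame"]); np.savez(f"pics/{n}0.npz",**c)
    print(n,c["intrinsics"].tolist(),np.round(c["D"],4),np.round(c["extrinsics"],4).tolist())
E
```

```text
pics
t 0.0
joint_pos [1.5602, 0.5019, -0.4268, 1.5515, 0.2208, 1.1383, -0.2103]
qvel [-0.0003, 0.0012, -0.0001, -0.0014, 0.0008, -0.0002, -0.0003]
joint_efforts [0.0003, -56.6601, -5.8158, -27.9118, -0.0684, 0.0307, 0.0002]
position [0.1755, -0.6251, 0.2447]
tool_rot [[0.9627, 0.2705, -0.0005], [0.2705, -0.9627, 0.0019], [0.0, -0.002, -1.0]]
ft_force [-0.3612, 0.8012, -0.3655]
wrist_torque [-0.0311, -0.0568, -0.0218]
finger_gap 0.0919
top [[476.1166192305603, 0.0, 319.23575652196644], [0.0, 476.1166192305603, 198.3873233892152], [0.0, 0.0, 1.0]] [-0.055  0.     0.     0.     0.   ] [[-0.0201, -0.999, 0.0388, 0.5281], [-0.9998, 0.02, -0.0025, 0.0365], [0.0018, -0.0389, -0.9992, 1.2416], [0.0, 0.0, 0.0, 1.0]]
side [[413.3944393673549, 0.0, 321.11536987466496], [0.0, 413.3944393673549, 198.37460693626065], [0.0, 0.0, 1.0]] [0.0186 0.     0.     0.     0.    ] [[0.783, -0.4699, 0.4075, 0.1965], [-0.622, -0.5945, 0.5095, -0.4707], [0.0028, -0.6525, -0.7578, 0.8414], [0.0, 0.0, 0.0, 1.0]]
```

View pics/top0.png

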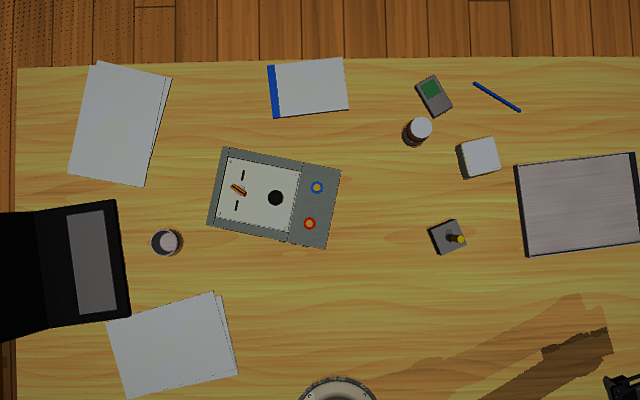

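View pics/side0.png

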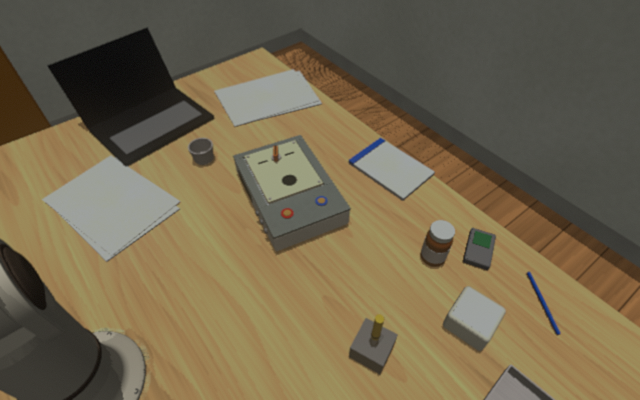

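The top view shows red at (309,223), blue at (317,187), the pad at (276,198), the wing at (238,190), the stand at (447,237) and the probe top at (459,239). In the side view, red is at (287,213), blue (321,201), pad (289,180) and probe top (378,321). Next I'll refine these with enlarged crops.

```bash
cat > h.py <<'E'
import cv2,numpy as np
def ray(c,uv):
    p=cv2.undistortPoints(np.array([[uv]],float),c["intrinsics"],c["D"])[0,0]
    E=c["extrinsics"]; return E[:3,3],E[:3,:3]@np.array([p[0],p[1],1.])
def atz(c,uv,z):
    o,d=ray(c,uv); return o+d*(z-o[2])/d[2]
def tri(obs):
    A=np.zeros((3,3));b=np.zeros(3);R=[ray(*o) for o in obs]
    for o,d in R:
        d=d/np.linalg.norm(d);P=np.eye(3)-np.outer(d,d);A+=P;b+=P@o
    x=np.linalg.solve(A,b)
    return x,[np.linalg.norm(np.cross(x-o,d/np.linalg.norm(d))) for o,d in R]
def proj(c,p):
    E=np.linalg.inv(c["extrinsics"]);r=cv2.Rodrigues(E[:3,:3])[0]
    return cv2.projectPoints(np.array([p],float),r,E[:3,3],c["intrinsics"],c["D"])[0][0,0]
def crop(c,u,v,w,h,k):
    return cv2.resize(c["frame"][v:v+h,u:u+w],None,fx=k,fy=k,interpolation=cv2.INTER_CUBIC)
E
python3 - <<'E'
from h import *
T=dict(np.load("pics/top0.npz"));S=dict(np.load("pics/side0.npz"))
a=np.hstack([crop(T,205,140,80,60,5)[:300,:400],crop(T,420,210,80,60,5)])
b=np.hstack([crop(S,235,135,80,60,5),crop(S,340,305,80,60,5)])
cv2.imwrite("pics/c1.png",np.vstack([a,b]))
def m(c,f,box):
    u0,v0,u1,v1=box;fr=c["frame"][v0:v1,u0:u1].astype(int);B,G,R=fr[...,0],fr[...,1],fr[...,2]
    M=f(B,G,R).astype(np.uint8);mm=cv2.moments(M,True)
    x,y,w,h=cv2.boundingRect(M);return (u0+x+(w-1)/2,v0+y+(h-1)/2),(w,h),(u0+mm['m10']/mm['m00'],v0+mm['m01']/mm['m00']),mm['m00']
fs=dict(red=(lambda B,G,R:(R>G+60)&(R>B+60)),blue=(lambda B,G,R:(B>R+40)),pad=(lambda B,G,R:(R+G+B<120)))
bx=dict(red=((295,210,325,238),(270,200,304,226)),blue=((303,173,332,202),(308,190,335,212)),pad=((264,186,288,210),(276,170,302,190)))
for k in fs:
    t=m(T,fs[k],bx[k][0]);s=m(S,fs[k],bx[k][1]);print(k,t,s)
    x,e=tri([(T,t[2]),(S,s[2])]);print(np.round(x,4),np.round(e,4),"depth top",T["depth"][int(t[2][1]),int(t[2][0])])
E
```

```text
red ((309.5, 223.0), (12, 13), (309.3157894736842, 222.94736842105263), 76.0) ((286.5, 212.5), (12, 10), (286.7358490566038, 213.0188679245283), 53.0)
[0.5145 0.0585 0.0769] [0.0009 0.0009] depth top 1.166129
blue ((316.5, 187.5), (12, 12), (316.4109589041096, 187.1917808219178), 73.0) ((320.5, 200.5), (12, 10), (320.5681818181818, 200.38636363636363), 44.0)
[0.6016 0.0394 0.0771] [0.0009 0.0009] depth top 1.1695757Traceback (most recent call last):
  File "<stdin>", line 13, in <module>
  File "<stdin>", line 9, in m
ZeroDivisionError: float division by zero
```

View pics/c1.png

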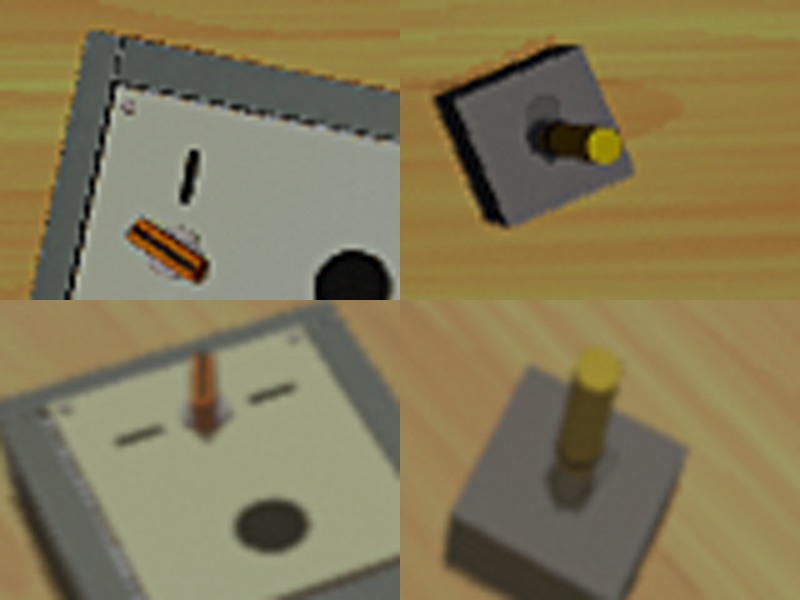

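```bash
python3 - <<'E'
from h import *
T=dict(np.load("pics/top0.npz"));S=dict(np.load("pics/side0.npz"))
def cen(c,f,box):
    u0,v0,u1,v1=box;fr=c["frame"][v0:v1,u0:u1].astype(int)
    mm=cv2.moments(f(fr).astype(np.uint8),True);return u0+mm['m10']/mm['m00'],v0+mm['m01']/mm['m00'],mm['m00']
f=lambda F:F.sum(2)<200
t=cen(T,f,(266,187,287,210));s=cen(S,f,(278,172,302,188));print(t,s)
print("pad",tri([(T,t[:2]),(S,s[:2])]))
print("cap",tri([(T,(460.2,238.8)),(S,(379.2,318.6))]))
st=np.array([(455,100),(577,50),(633,173),(508,227)],float)-[400,0]
st=(st+.5)/5-.5+[420,210]
P=np.array([atz(T,u,.05) for u in st]);print("stand",P.round(4).tolist(),P.mean(0))
w=(np.array([(140,222),(203,268)])+.5)/5-.5+[205,140]
for z in (.098,):print("wing", [atz(T,u,z).round(4) for u in w], sum(atz(T,u,z) for u in w)/2)
r=tri([(T,(309.4,223)),(S,(286.6,212.8))])[0];b=tri([(T,(316.45,187.3)),(S,(320.5,200.4))])[0]
print(r,b,np.linalg.norm(r-b))
for n,c in(("T",T),("S",S)): print(n,atz(c,(309.4,223) if n=="T" else (286.6,212.8),.074),atz(c,(316.45,187.3) if n=="T" else (320.5,200.4),.074))
E
```

```text
(275.0, 197.35106382978722, 188.0) (288.91089108910893, 179.77227722772278, 101.0)
pad (array([0.57912369, 0.14062965, 0.08052301]), [np.float64(0.0014975823721839925), np.float64(0.0014975823721838507)])
cap (array([ 0.47217376, -0.2885019 ,  0.15339033]), [np.float64(0.0013217784604829756), np.float64(0.0013217784604829962)])
stand [[0.4905, -0.2442, 0.05], [0.5142, -0.3066, 0.05], [0.4519, -0.3332, 0.05], [0.4263, -0.2692, 0.05]] [ 0.47072524 -0.28832073  0.05      ]
wing [array([0.6114, 0.2417, 0.098 ]), array([0.5886, 0.2115, 0.098 ])] [0.59996357 0.22657922 0.098     ]
[0.51429184 0.05830338 0.0780223 ] [0.6013421  0.03926974 0.07738614] 0.08910911022953025
T [0.51358691 0.05879841 0.074     ] [0.60082025 0.03979448 0.074     ]
S [0.516618   0.06065991 0.074     ] [0.60389333 0.04104224 0.074     ]
```

```bash
cat >> h.py <<'E'
def Rz(y): c,s=np.cos(y),np.sin(y); return np.array([[c,s,0],[s,-c,0],[0,0,-1.]])
def plan(p0,R0,p1,yaw,n):
    # n equal rows: turn about tool, then shift given in the tool axes before the row's turn
    from scipy.spatial.transform import Rotation as Ro
    rv=Ro.from_matrix(R0.T@Rz(yaw)).as_rotvec(); d=(p1-p0)/n; R=R0.copy()
    for i in range(n):
        print(np.round(rv/n,4).tolist(),np.round(100*R.T@d,2).tolist()); R=R@Ro.from_rotvec(rv/n).as_matrix()
E
python3 - <<'E'
from h import *
from rig import bot
s=bot.read_state();R=np.array(s["tool_rot"]);p=np.array(s["position"])
c=bot.read_camera("wrist");M=np.eye(4);M[:3,:3]=R;M[:3,3]=p
print((np.linalg.inv(M)@c["extrinsics"]).round(4).tolist(),c["intrinsics"].tolist(),c["D"])
print((R.T@(np.array([.4715,-.2885,.26])-p)*100).round(2))
E
```

```text
[[-0.0013, -0.9512, -0.3087, 0.0849], [1.0, -0.0013, 0.0, -0.0], [-0.0004, -0.3087, 0.9512, -0.1383], [0.0, 0.0, 0.0, 1.0]] [[345.91212493332466, 0.0, 319.81118807611955], [0.0, 345.91212493332466, 191.59510012646305], [0.0, 0.0, 1.0]] [-0.06909177  0.          0.          0.          0.        ]
[ 37.6  -24.42  -1.48]
```

Emit:
{"fn": "send_rows", "kwargs": {"rows": [[0,0,0,3.76,-2.44,-0.5,9.18],[0,0,0,3.76,-2.44,-0.5,9.18],[0,0,0,3.76,-2.44,-0.5,9.18],[0,0,0,3.76,-2.44,-0.5,9.18],[0,0,0,3.76,-2.44,-0.5,9.18],[0,0,0,3.76,-2.44,-0.5,9.18],[0,0,0,3.76,-2.44,0,9.18],[0,0,0,3.76,-2.44,0,9.18],[0,0,0,3.76,-2.44,0,9.18],[0,0,0,3.76,-2.44,0,9.18],[0,0,0,0,0,0,9.18],[0,0,0,0,0,0,9.18]]}}

```text
t: 1.35
position: [0.4724, -0.2878, 0.2756]
tool_rot: [[0.962, 0.274, -0.0], [0.274, -0.962, 0.0], [-0.0, -0.0, -1.0]]
ft_force: [-0.2, -0.1, -0.0]
finger_gap: 0.0915
```

```bash
python3 - <<'E'
from h import *
from rig import bot
s=bot.read_state();print(s["t"],s["position"],np.round(s["tool_rot"],4).tolist(),np.round(s["joint_pos"],3),s["ft_force"])
c=bot.read_camera("wrist");np.savez("pics/w1.npz",**c);cv2.imwrite("pics/w1.png",c["frame"])
print(proj(c,[.4715,-.2885,.153]),proj(c,[.4715,-.2885,.05]))
E
```

```text
1.35 [ 0.4724376  -0.28782332  0.27557383] [[0.9618, 0.2738, -0.0003], [0.2738, -0.9618, 0.0003], [-0.0002, -0.0003, -1.0]] [ 1.009  0.326 -0.626  1.759  0.209  1.125 -0.977] [-0.22792606 -0.0981338  -0.03954126]
[320.41350951 193.21259544] [320.25044364 163.26053048]
```

View pics/w1.png

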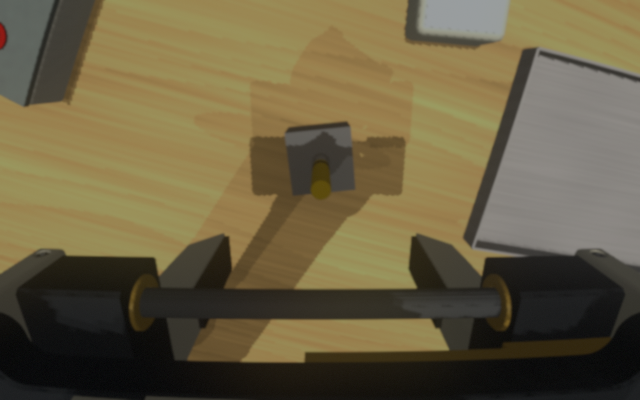

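The wrist view shows the probe cap at (320,189) and the stand top centred at about (320.5,160.5). The probe is about 3 mm further along tool x than projected, well inside the pads. I'll descend and grip.

Emit:
{"fn": "send_rows", "kwargs": {"rows": [[0,0,0,0.2,0,4,9.18],[0,0,0,0,0,4,6],[0,0,0,0,0,4,4],[0,0,0,0,0,3,3.5],[0,0,0,0,0,1.05,3.5],[0,0,0,0,0,0,0],[0,0,0,0,0,0,0],[0,0,0,0,0,0,0],[0,0,0,0,0,0,0],[0,0,0,0,0,0,0]]}}

```text
t: 2.4
position: [0.4743, -0.2891, 0.1164]
tool_rot: [[0.963, 0.27, 0.002], [0.27, -0.963, -0.001], [0.001, 0.002, -1.0]]
ft_force: [0.3, -0.7, -0.6]
finger_gap: 0.0245
```

```bash
python3 - <<'E'
from rig import bot
import numpy as np
s=bot.read_state()
for k in ("t","position","tool_rot","ft_force","wrist_torque","finger_gap"):print(k,np.round(s[k],4).tolist())
E
```

```text
t 2.4
position [0.4743, -0.2891, 0.1164]
tool_rot [[0.9628, 0.2703, 0.0016], [0.2703, -0.9628, -0.0014], [0.0011, 0.0018, -1.0]]
ft_force [0.338, -0.676, -0.5583]
wrist_torque [0.0268, -0.0118, 0.0183]
finger_gap 0.0245
```

Emit:
{"fn": "send_rows", "kwargs": {"rows": [[0,0,0,0,0,0,0],[0,0,0,0,0,0,0],[0,0,0,0,0,0,0],[0,0,0,0,0,0,0]]}}

```text
t: 2.8
position: [0.4742, -0.2886, 0.1157]
tool_rot: [[0.963, 0.271, 0.001], [0.271, -0.963, -0.0], [0.001, 0.001, -1.0]]
ft_force: [0.1, 1.4, 5.8]
finger_gap: 0.0165
```

```bash
python3 - <<'E'
from rig import bot
import numpy as np
s=bot.read_state()
for k in ("t","position","tool_rot","ft_force","wrist_torque","finger_gap"):print(k,np.round(s[k],4).tolist())
E
```

```text
t 2.8
position [0.4742, -0.2886, 0.1157]
tool_rot [[0.9627, 0.2707, 0.0008], [0.2707, -0.9627, -0.0004], [0.0006, 0.0006, -1.0]]
ft_force [0.106, 1.4308, 5.8497]
wrist_torque [0.1683, 0.1734, -0.0424]
finger_gap 0.0165
```

Emit:
{"fn": "send_rows", "kwargs": {"rows": [[0,0,0,0,0,-2,0],[0,0,0,0,0,-4,0],[0,0,0,0,0,-4,0],[0,0,0,1.67,-4.05,-1,0],[0,0,0,1.67,-4.05,-1,0],[0,0,0,1.67,-4.05,0,0],[0,0,0,1.67,-4.05,0,0],[0,0,0,1.67,-4.05,0,0],[0,0,0,1.67,-4.05,0,0],[0,0,0,1.67,-4.05,0,0],[0,0,0,1.67,-4.05,0,0],[0,0,0,0,0,0,0]]}}

```text
t: 4.0
position: [0.5143, 0.0673, 0.2356]
tool_rot: [[0.96, 0.28, 0.001], [0.28, -0.96, 0.004], [0.002, -0.004, -1.0]]
ft_force: [-0.5, -0.1, -0.3]
finger_gap: 0.0165
```

Emit:
{"fn": "send_rows", "kwargs": {"rows": [[0,0,0,0,0,0,0],[0,0,0,0,0,0,0]]}}

```text
t: 4.2
position: [0.5144, 0.058, 0.2347]
tool_rot: [[0.963, 0.269, -0.001], [0.269, -0.963, -0.001], [-0.001, 0.001, -1.0]]
ft_force: [-0.1, -0.7, -1.0]
finger_gap: 0.0162
```

```bash
python3 - <<'E'
from h import *
from rig import bot
s=bot.read_state()
for k in ("t","position","tool_rot","joint_pos","ft_force","finger_gap"):print(k,np.round(s[k],4).tolist())
c=bot.read_camera("wrist");np.savez("pics/w2.npz",**c)
p=np.array(s["position"]);R=np.array(s["tool_rot"]);print("tip",proj(c,p+R[:,2]*.105),"red",proj(c,[.5145,.059,.074]),"blue",proj(c,[.6015,.04,.074]))
im=c["frame"].copy();cv2.imwrite("pics/w2.png",cv2.resize(im[0:300,140:500],None,fx=2,fy=2,interpolation=cv2.INTER_CUBIC))
t=bot.read_camera("top");np.savez("pics/t2.npz",**t);q=bot.read_camera("side");np.savez("pics/s2.npz",**q)
E
```

```text
t 4.2
position [0.5144, 0.058, 0.2347]
tool_rot [[0.9631, 0.2691, -0.0011], [0.2691, -0.9631, -0.0009], [-0.0013, 0.0006, -1.0]]
joint_pos [0.4752, 0.3339, -0.7669, 1.8828, 0.2688, 1.0317, -1.7025]
ft_force [-0.1392, -0.6573, -0.9613]
finger_gap 0.0162
tip [319.82641202 199.27121289] red [318.63461233 178.22430722] blue [368.47926906  87.36199212]
```

View pics/w2.png

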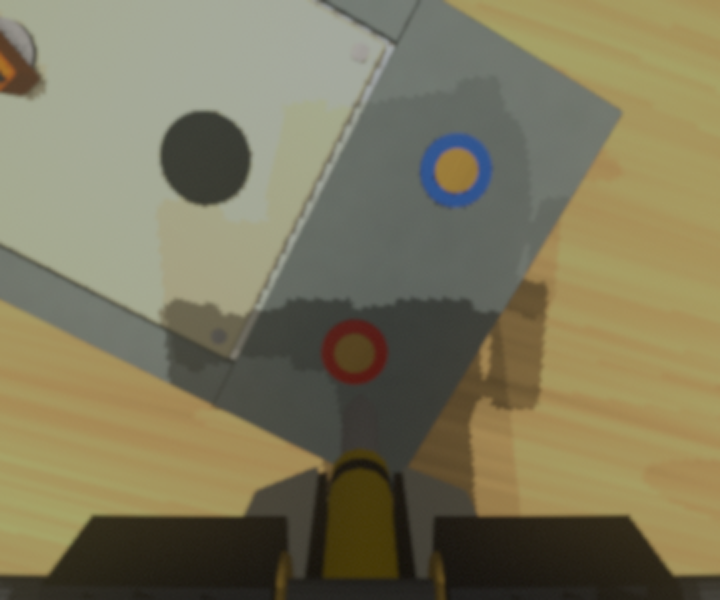

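The wrist view has red centred at crop (354,351) and blue at (456,170). The tip is near (360,395) but is low in contrast, so I'll enhance it and estimate the test points from this view.

```bash
python3 - <<'E'
from h import *
W=dict(np.load("pics/w2.npz"));T=dict(np.load("pics/t2.npz"));S=dict(np.load("pics/s2.npz"))
r=atz(W,(316.9,175.7),.074);b=atz(W,(368.1,85.2),.074);print(r,b,np.linalg.norm(r-b),"pad",atz(W,(140+205/2,158/2),.076))
a=crop(W,295,160,50,75,8).astype(float);a=np.clip(a*2.2,0,255).astype(np.uint8)
u,v=proj(S,[.5144,.058,.13]).astype(int);print(u,v)
q=crop(S,u-25,v-37,50,75,8);q=np.clip(q*1.5,0,255).astype(np.uint8)
cv2.imwrite("pics/c2.png",np.hstack([a,q])); print("side tip pred",proj(S,[.5144,.058,.1297]))
E
```

```text
[0.51634731 0.0611232  0.074     ] [0.60307635 0.04083484 0.074     ] 0.0890704447865131 pad [0.58021953 0.14230388 0.076     ]
284 198
side tip pred [284.99818943 198.62590809]
```

View pics/c2.png

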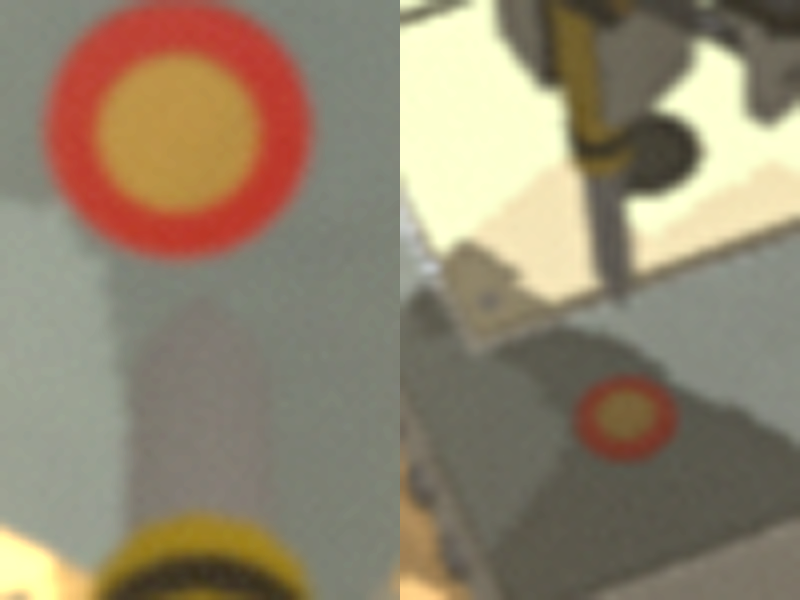

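Emit:
{"fn": "send_rows", "kwargs": {"rows": [[0,0,0,0.15,-0.22,2,0],[0,0,0,0,0,2,0],[0,0,0,0,0,0.9,0],[0,0,0,0,0,0.2,0],[0,0,0,0,0,0.15,0],[0,0,0,0,0,0.1,0],[0,0,0,0,0,0,0]]}}

```text
t: 5.05
position: [0.516, 0.0619, 0.1823]
tool_rot: [[0.963, 0.27, 0.001], [0.27, -0.963, -0.0], [0.001, 0.0, -1.0]]
ft_force: [-0.2, 0.1, -1.7]
finger_gap: 0.0168
```

Emit:
{"fn": "send_rows", "kwargs": {"rows": [[0,0,0,-0.1,0.1,0.1,0],[0,0,0,0,0,0.1,0],[0,0,0,0,0,0,0],[0,0,0,0,0,0,0]]}}

```text
t: 5.45
position: [0.5151, 0.0605, 0.1799]
tool_rot: [[0.963, 0.27, 0.0], [0.27, -0.963, -0.0], [0.0, 0.0, -1.0]]
ft_force: [-0.2, -0.5, 0.7]
finger_gap: 0.0168
```

Emit:
{"fn": "send_rows", "kwargs": {"rows": [[0,0,0,0,0,0.1,0],[0,0,0,0,0,0.05,0],[0,0,0,0,0,0,0],[0,0,0,0,0,0,0]]}}

```text
t: 5.85
position: [0.5155, 0.0608, 0.1794]
tool_rot: [[0.963, 0.27, 0.001], [0.27, -0.963, -0.001], [0.001, 0.001, -1.0]]
ft_force: [-1.8, -1.4, 9.7]
finger_gap: 0.0165
```

```bash
python3 - <<'E'
from h import *
from rig import bot
c=bot.read_camera("side");cv2.imwrite("pics/sred.png",c["frame"]);c=bot.read_camera("wrist");cv2.imwrite("pics/wred.png",c["frame"])
print(bot.read_state()["ft_force"])
E
```

```text
[-2.12516876 -1.06164991  9.35573197]
```

Emit:
{"fn": "send_rows", "kwargs": {"rows": [[0,0,0,0,0,-1,0],[0,0,0,0,0,-1.5,0],[0,0,0,2.6,1.43,0,0],[0,0,0,2.6,1.43,0,0],[0,0,0,2.6,1.43,0,0],[0,0,0,0,0,1,0],[0,0,0,0,0,0.8,0],[0,0,0,0,0,0.3,0],[0,0,0,0,0,0.1,0],[0,0,0,0,0,0.1,0],[0,0,0,0,0,0,0],[0,0,0,0,0,0,0]]}}

```text
t: 7.15
position: [0.6016, 0.0405, 0.1807]
tool_rot: [[0.963, 0.271, 0.001], [0.271, -0.963, -0.0], [0.001, 0.0, -1.0]]
ft_force: [-0.5, -0.0, -1.2]
finger_gap: 0.0167
```

Emit:
{"fn": "send_rows", "kwargs": {"rows": [[0,0,0,0,0,0.1,0],[0,0,0,0,0,0.1,0],[0,0,0,0,0,0.05,0],[0,0,0,0,0,0,0],[0,0,0,0,0,0,0]]}}

```text
t: 7.65
position: [0.6023, 0.0407, 0.1795]
tool_rot: [[0.963, 0.27, 0.002], [0.27, -0.963, -0.0], [0.002, 0.001, -1.0]]
ft_force: [-3.0, -1.4, 9.6]
finger_gap: 0.0166
```

```bash
python3 - <<'E'
from h import *
from rig import bot
s=bot.read_state();print(s["position"],s["ft_force"])
c=bot.read_camera("side");w=bot.read_camera("wrist");R=cv2.imread("pics/sred.png");Q=cv2.imread("pics/wred.png")
u,v=proj(c,[.6022,.0406,.08]).astype(int)
f=lambda F,u,v:cv2.resize(F[v-25:v+25,u-32:u+32],(400,300),interpolation=cv2.INTER_CUBIC)
im=np.vstack([np.hstack([f(R,286,207),f(c["frame"],u,v)]),np.hstack([f(Q,320,185),f(w["frame"],320,185)])])
cv2.imwrite("pics/c3.png",np.clip(im.astype(float)*1.6,0,255).astype(np.uint8))
E
```

```text
[0.60230138 0.04072416 0.17948492] [-2.96302793 -1.39473294  9.60846821]
```

View pics/c3.png

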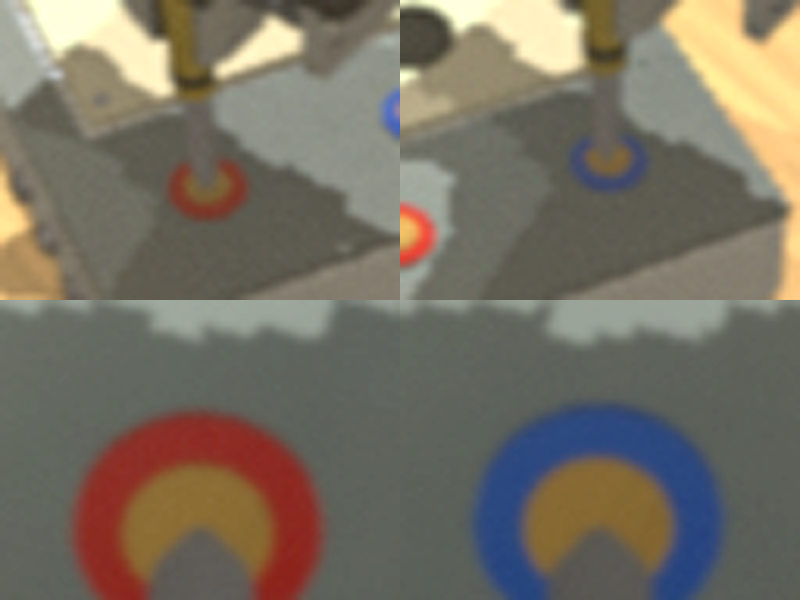

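Both contacts show the tip inside the brass disc: bottom-row tips at about (200,530) and (600,530), each with about 9.5 N. Now I'll return the probe to the stand.

Emit:
{"fn": "send_rows", "kwargs": {"rows": [[0,0,0,0,0,-1.5,0],[0,0,0,0,0,-4,0],[0,0,0,-2.65,3.53,0,0],[0,0,0,-2.65,3.53,0,0],[0,0,0,-2.65,3.53,0,0],[0,0,0,-2.65,3.53,0,0],[0,0,0,-2.65,3.53,0,0],[0,0,0,-2.65,3.53,0,0],[0,0,0,-2.65,3.53,0,0],[0,0,0,-2.65,3.53,0,0],[0,0,0,0,0,3,0],[0,0,0,0,0,3,0]]}}

```text
t: 8.95
position: [0.4737, -0.2918, 0.1736]
tool_rot: [[0.964, 0.266, 0.003], [0.266, -0.964, -0.003], [0.002, 0.003, -1.0]]
ft_force: [-0.1, 0.1, -0.9]
finger_gap: 0.0162
```

Emit:
{"fn": "send_rows", "kwargs": {"rows": [[0,0,0,0,0,0,0],[0,0,0,0,0,0,0]]}}

```text
t: 9.15
position: [0.4741, -0.2883, 0.1733]
tool_rot: [[0.963, 0.271, -0.0], [0.271, -0.963, 0.001], [0.0, -0.001, -1.0]]
ft_force: [0.3, 0.3, 0.5]
finger_gap: 0.0161
```

```bash
python3 - <<'E'
from h import *
from rig import bot
s=bot.read_state()
for k in ("t","position","tool_rot","ft_force"):print(k,np.round(s[k],4).tolist())
print(100*np.array(s["tool_rot"]).T@(np.array([.4742,-.2886,.1157])-s["position"]))
E
```

```text
t 9.15
position [0.4741, -0.2883, 0.1733]
tool_rot [[0.9625, 0.2711, -0.0001], [0.2711, -0.9625, 0.0007], [0.0001, -0.0007, -1.0]]
ft_force [0.3383, 0.2722, 0.5036]
[-2.31070560e-03  3.78436104e-02  5.76319153e+00]
```

Emit:
{"fn": "send_rows", "kwargs": {"rows": [[0,0,0,0,0.03,1,0],[0,0,0,0,0,1,0],[0,0,0,0,0,1,0],[0,0,0,0,0,1,0],[0,0,0,0,0,1,0],[0,0,0,0,0,0.5,0],[0,0,0,0,0,0,0],[0,0,0,0,0,0,0]]}}

```text
t: 9.95
position: [0.474, -0.2887, 0.1176]
tool_rot: [[0.963, 0.271, -0.0], [0.271, -0.963, 0.001], [-0.0, -0.001, -1.0]]
ft_force: [-0.3, 1.9, -1.1]
finger_gap: 0.0166
```

Emit:
{"fn": "send_rows", "kwargs": {"rows": [[0,0,0,0,0,0.1,0],[0,0,0,0,0,0.1,0],[0,0,0,0,0,0.1,0],[0,0,0,0,0,0,0],[0,0,0,0,0,0,0]]}}

```text
t: 10.45
position: [0.4745, -0.2889, 0.1157]
tool_rot: [[0.963, 0.271, 0.001], [0.271, -0.963, -0.001], [0.001, 0.001, -1.0]]
ft_force: [-0.6, 2.1, 6.2]
finger_gap: 0.0166
```

Emit:
{"fn": "send_rows", "kwargs": {"rows": [[0,0,0,0,0,0,6],[0,0,0,0,0,0,6],[0,0,0,0,0,0,6],[0,0,0,0,0,0,6],[0,0,0,0,0,0,6],[0,0,0,0,0,0,6],[0,0,0,0,0,-2,6],[0,0,0,0,0,-4,6],[0,0,0,0,0,-5,6],[0,0,0,0,0,-4,6],[0,0,0,0,0,0,6],[0,0,0,0,0,0,6]]}}

```text
t: 11.65
position: [0.4743, -0.2894, 0.2658]
tool_rot: [[0.963, 0.27, 0.002], [0.27, -0.963, -0.002], [0.001, 0.002, -1.0]]
ft_force: [-0.1, -0.3, -0.6]
finger_gap: 0.0602
```

```bash
python3 - <<'E'
from h import *
from rig import bot
s=bot.read_state();print(s["position"],s["finger_gap"],s["ft_force"])
c=bot.read_camera("top");S=bot.read_camera("side")
T0=dict(np.load("pics/top0.npz"));S0=dict(np.load("pics/side0.npz"))
cv2.imwrite("pics/c4.png",np.vstack([np.hstack([crop(S0,340,305,80,60,5),crop(S,340,305,80,60,5)])]))
E
```

```text
[ 0.47434903 -0.28940602  0.26576159] 0.06018221679825613 [-0.1006329  -0.25946602 -0.56394712]
```

View pics/c4.png

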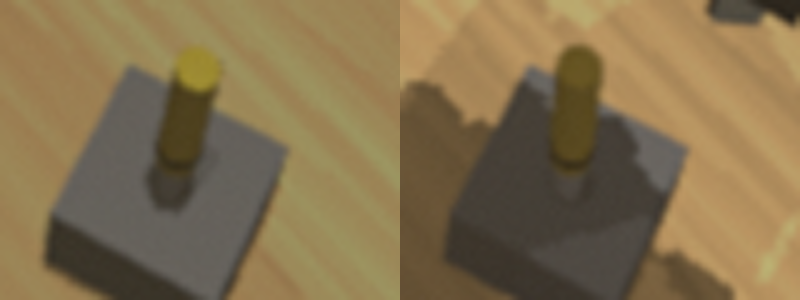

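The side view compares the probe before and after. It is back in the hole at the same height, with the cap at (198,70) before and (179,66) after. It leans slightly within the hole clearance. On to the fastener.

Emit:
{"fn": "send_rows", "kwargs": {"rows": [[0,0,0,2.17,-3.85,0,6],[0,0,0,2.17,-3.85,0,6],[0,0,0,2.17,-3.85,0,6],[0,0,0,2.17,-3.85,0,6],[0,0,0,2.17,-3.85,0,6],[0,0,0,2.17,-3.85,0,6],[0,0,0,2.17,-3.85,0,6],[0,0,0,2.17,-3.85,0,6],[0,0,0,2.17,-3.85,0,6],[0,0,0,2.17,-3.85,0,6],[0,0,0,2.17,-3.85,0,6],[0,0,0,2.17,-3.85,0,6]]}}

```text
t: 12.95
position: [0.599, 0.2274, 0.2622]
tool_rot: [[0.963, 0.27, -0.004], [0.27, -0.963, -0.001], [-0.004, 0.0, -1.0]]
ft_force: [0.4, -0.6, 0.3]
finger_gap: 0.06
```

Emit:
{"fn": "send_rows", "kwargs": {"rows": [[0,0,-0.146,0,0,0,6],[0,0,-0.146,0,0,0,6],[0,0,-0.146,0,0,0,6],[0,0,-0.146,0,0,0,6],[0,0,-0.146,0,0,0,6],[0,0,-0.146,0,0,0,6],[0,0,-0.146,0,0,0,6],[0,0,-0.146,0,0,0,6],[0,0,-0.146,0,0,0,6],[0,0,-0.146,0,0,0,6],[0,0,-0.146,0,0,0,6],[0,0,-0.146,0,0,0,6]]}}

```text
t: 14.15
position: [0.5988, 0.2259, 0.2624]
tool_rot: [[-0.445, 0.895, -0.003], [0.895, 0.445, -0.001], [0.001, -0.003, -1.0]]
ft_force: [-1.1, 0.2, -0.7]
finger_gap: 0.0601
```

Emit:
{"fn": "send_rows", "kwargs": {"rows": [[0,0,-0.146,0,0,0,6],[0,0,-0.146,0,0,0,6],[0,0,-0.146,0,0,0,6],[0,0,-0.146,0,0,0,6],[0,0,-0.146,0,0,0,6],[0,0,-0.146,0,0,0,6],[0,0,-0.146,0,0,0,6],[0,0,-0.146,0,0,0,6],[0,0,-0.146,0,0,0,6],[0,0,-0.146,0,0,0,6],[0,0,-0.146,0,0,0,6],[0,0,-0.146,0,0,0,6]]}}

```text
t: 15.35
position: [0.5989, 0.226, 0.2624]
tool_rot: [[-0.8, -0.6, -0.003], [-0.6, 0.8, -0.0], [0.003, 0.002, -1.0]]
ft_force: [0.1, -0.0, -0.9]
finger_gap: 0.0601
```

Emit:
{"fn": "send_rows", "kwargs": {"rows": [[0,0,-0.146,0,0,0,6],[0,0,-0.146,0,0,0,6],[0,0,0,0,0,0,6],[0,0,0,0,0,0,6],[0,0,0,0,0,0,6]]}}

```text
t: 15.85
position: [0.5994, 0.2262, 0.264]
tool_rot: [[-0.601, -0.799, -0.001], [-0.799, 0.601, -0.0], [0.001, 0.001, -1.0]]
ft_force: [0.1, 0.5, -0.0]
finger_gap: 0.0601
```

```bash
python3 - <<'E'
from h import *
from rig import bot
s=bot.read_state()
for k in ("t","position","tool_rot","joint_pos","ft_force","finger_gap"):print(k,np.round(s[k],4).tolist())
c=bot.read_camera("wrist");np.savez("pics/w5.npz",**c)
p=proj(c,[.6,.2266,.104]);print(p)
cv2.imwrite("pics/w5.png",crop(c,220,70,200,150,4))
E
```

```text
t 15.85
position [0.5994, 0.2262, 0.264]
tool_rot [[-0.6012, -0.7991, -0.001], [-0.7991, 0.6012, -0.0002], [0.0007, 0.0007, -1.0]]
joint_pos [0.4232, 0.9426, -1.4799, 1.5381, 0.9382, 1.5172, 1.4289]
ft_force [0.0608, 0.4591, -0.0262]
finger_gap 0.0601
[320.21615457 178.33999677]
```

View pics/w5.png

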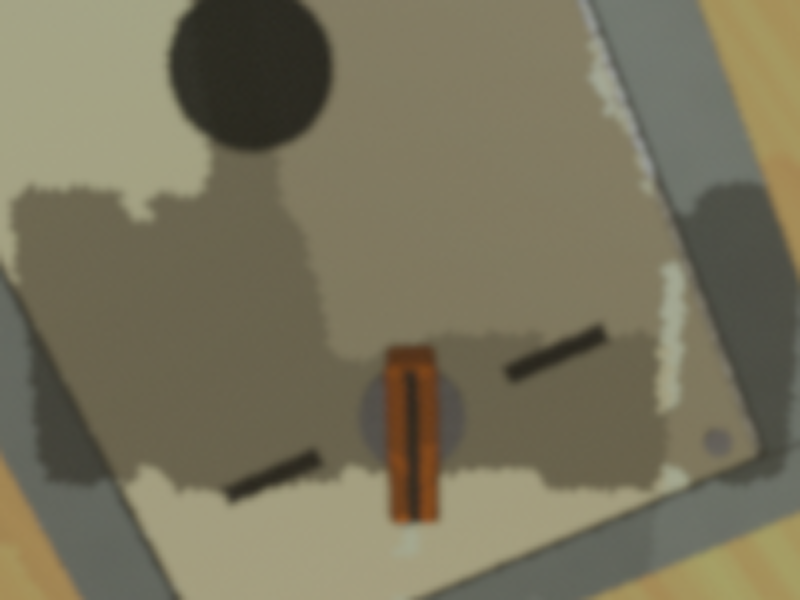

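```bash
python3 - <<'E'
from h import *
W=dict(np.load("pics/w5.npz"))
g=lambda x,y,z:atz(W,((x+.5)/4-.5+220,(y+.5)/4-.5+70),z)
a=g(228,494,.076);b=g(605,330,.076);c=g(320,456,.076);d=g(507,376,.076)
i1=(g(274,475,.076)+g(556,353,.076))/2
ang=lambda v:np.degrees(np.arctan2(v[1],v[0]))
print("index mid",i1,"ang",ang(b-a),ang(d-c))
s1=g(411,370,.104);s2=g(415,520,.104);print("slot",(s1+s2)/2,ang(s2-s1),np.linalg.norm(s2-s1),"collar",g(411,418,.08))
w1=(g(387,363,.104)+g(436,363,.104))/2;w2=(g(391,521,.104)+g(438,521,.104))/2;print("wing",(w1+w2)/2,ang(w2-w1),np.linalg.norm(w2-w1))
print("pad",g(251,66,.076))
r=np.array([.5153,.0605]);bl=np.array([.6022,.0406]);print("instr x ang",ang(bl-r));m=(r+bl)/2
pad=g(251,66,.076)[:2]
for yw in(np.radians(-13),):
  y=np.array([-np.sin(yw),np.cos(yw)]);print("pad->fast",pad+.09*y)
E
```

```text
index mid [0.59957751 0.23044589 0.076     ] ang 167.20535865912663 166.86059750946697
slot [0.59969008 0.23016841 0.104     ] 54.58967443115684 0.03506825872843873 collar [0.59985198 0.22991204 0.08      ]
wing [0.59928978 0.22963252 0.104     ] 54.16781838600033 0.036884297460872593
pad [0.5797508  0.14269278 0.076     ]
instr x ang -12.898272878158792
pad->fast [0.5999964  0.23038608]
```

Emit:
{"fn": "send_rows", "kwargs": {"rows": [[0,0,-0.022,-0.3,0.2,4,6],[0,0,0,0,0,4,5],[0,0,0,0,0,4,4],[0,0,0,0,0,3,3],[0,0,0,0,0,1.1,3],[0,0,0,0,0,0,3],[0,0,0,0,0,0,3]]}}

```text
t: 16.6
position: [0.6005, 0.2305, 0.1054]
tool_rot: [[-0.582, -0.813, 0.001], [-0.813, 0.582, 0.001], [-0.002, -0.0, -1.0]]
ft_force: [-0.0, -0.8, 0.8]
finger_gap: 0.0302
```

```bash
python3 - <<'E'
from h import *
from rig import bot
s=bot.read_state()
for k in ("t","position","tool_rot","joint_pos","ft_force","finger_gap"):print(k,np.round(s[k],4).tolist())
R=np.array(s["tool_rot"]);print(np.degrees(np.arctan2(R[1,1],R[0,1])),100*R.T@([.5997,.23,.103]-np.array(s["position"])))
E
```

```text
t 16.6
position [0.6005, 0.2305, 0.1054]
tool_rot [[-0.5819, -0.8132, 0.0015], [-0.8132, 0.5819, 0.0013], [-0.002, -0.0004, -1.0]]
joint_pos [0.3841, 1.0972, -1.3327, 1.6569, 1.1044, 1.318, 1.3653]
ft_force [-0.046, -0.7888, 0.8009]
finger_gap 0.0302
144.41413039841564 [0.08959453 0.03357569 0.23816142]
```

Emit:
{"fn": "send_rows", "kwargs": {"rows": [[0,0,0,0,0,0.15,3],[0,0,0,0,0,0,0],[0,0,0,0,0,0,0],[0,0,0,0,0,0,0],[0,0,0,0,0,0,0],[0,0,0,0,0,0,0],[0,0,0,0,0,0,0]]}}

```text
t: 17.3
position: [0.5993, 0.2306, 0.1025]
tool_rot: [[-0.581, -0.814, -0.0], [-0.814, 0.581, 0.001], [-0.001, 0.001, -1.0]]
ft_force: [-3.3, 2.3, 2.7]
finger_gap: 0.0121
```

```bash
python3 - <<'E'
from h import *
from rig import bot
s=bot.read_state()
for k in ("t","position","tool_rot","ft_force","wrist_torque","finger_gap"):print(k,np.round(s[k],4).tolist())
R=np.array(s["tool_rot"]);print(np.degrees(np.arctan2(R[1,1],R[0,1])))
E
```

```text
t 17.3
position [0.5993, 0.2306, 0.1025]
tool_rot [[-0.5808, -0.814, -0.0005], [-0.814, 0.5808, 0.001], [-0.0005, 0.001, -1.0]]
ft_force [-3.2784, 2.2731, 2.6885]
wrist_torque [0.6557, 0.6196, 0.0154]
finger_gap 0.0121
144.4932247522419
```

Emit:
{"fn": "send_rows", "kwargs": {"rows": [[0,0,0.098,0,0.05,0,0],[0,0,0.098,0,0,0,0],[0,0,0.098,0,0,0,0],[0,0,0.098,0,0,0,0],[0,0,0.098,0,0,0,0],[0,0,0.098,0,0,0,0],[0,0,0.098,0,0,0,0],[0,0,0.098,0,0,0,0],[0,0,0.098,0,0,0,0],[0,0,0.098,0,0,0,0],[0,0,0.098,0,0,0,0],[0,0,0.098,0,0,0,0]]}}

```text
t: 18.5
position: [0.5994, 0.2305, 0.1025]
tool_rot: [[-0.974, 0.227, 0.0], [0.227, 0.974, 0.001], [-0.0, 0.001, -1.0]]
ft_force: [-1.9, 2.0, 3.2]
finger_gap: 0.0122
```

Emit:
{"fn": "send_rows", "kwargs": {"rows": [[0,0,0,0,0,0,0],[0,0,0,0,0,0,0],[0,0,0,0,0,0,0]]}}

```text
t: 18.8
position: [0.5994, 0.2305, 0.1024]
tool_rot: [[-0.975, 0.222, 0.0], [0.222, 0.975, 0.001], [0.0, 0.001, -1.0]]
ft_force: [-2.2, 2.7, 2.9]
finger_gap: 0.0115
```

```bash
python3 - <<'E'
from h import *
from rig import bot
s=bot.read_state()
for k in ("t","position","tool_rot","joint_pos","ft_force","wrist_torque","finger_gap"):print(k,np.round(s[k],4).tolist())
R=np.array(s["tool_rot"]);print(np.degrees(np.arctan2(R[1,1],R[0,1])))
E
```

```text
t 18.8
position [0.5994, 0.2305, 0.1024]
tool_rot [[-0.9751, 0.2217, 0.0001], [0.2217, 0.9751, 0.0007], [0.0001, 0.0006, -1.0]]
joint_pos [0.3321, 0.9765, -1.1747, 1.661, 0.9653, 1.1925, 0.2604]
ft_force [-2.1982, 2.6977, 2.9385]
wrist_torque [0.5775, 0.4236, -0.0207]
finger_gap 0.0115
77.19066698434811
```

Emit:
{"fn": "send_rows", "kwargs": {"rows": [[0,0,0,0,0,0,4],[0,0,0,0,0,0,4],[0,0,0,0,0,0,4],[0,0,0,0,0,0,4],[0,0,0,0,0,0,4],[0,0,0,0,0,-2,4],[0,0,0,0,0,-4,4],[0,0,0,0,0,-4,4],[0,0,0,0,0,-4,4],[0,0,0,0,0,0,4],[0,0,0,0,0,0,4],[0,0,0,0,0,0,4]]}}

```text
t: 20.0
position: [0.5992, 0.2296, 0.2419]
tool_rot: [[-0.975, 0.224, -0.0], [0.224, 0.975, -0.001], [0.0, -0.001, -1.0]]
ft_force: [-0.3, -1.1, 0.4]
finger_gap: 0.04
```

```bash
python3 - <<'E'
from h import *
from rig import bot
s=bot.read_state()
for k in ("t","position","tool_rot","ft_force","finger_gap"):print(k,np.round(s[k],4).tolist())
c=bot.read_camera("wrist");np.savez("pics/w6.npz",**c)
cv2.imwrite("pics/w6.png",crop(c,240,100,160,120,5))
E
```

```text
t 20.0
position [0.5992, 0.2296, 0.2419]
tool_rot [[-0.9746, 0.2238, -0.0003], [0.2238, 0.9746, -0.001], [0.0001, -0.0011, -1.0]]
ft_force [-0.2903, -1.0741, 0.425]
finger_gap 0.04
```

View pics/w6.png

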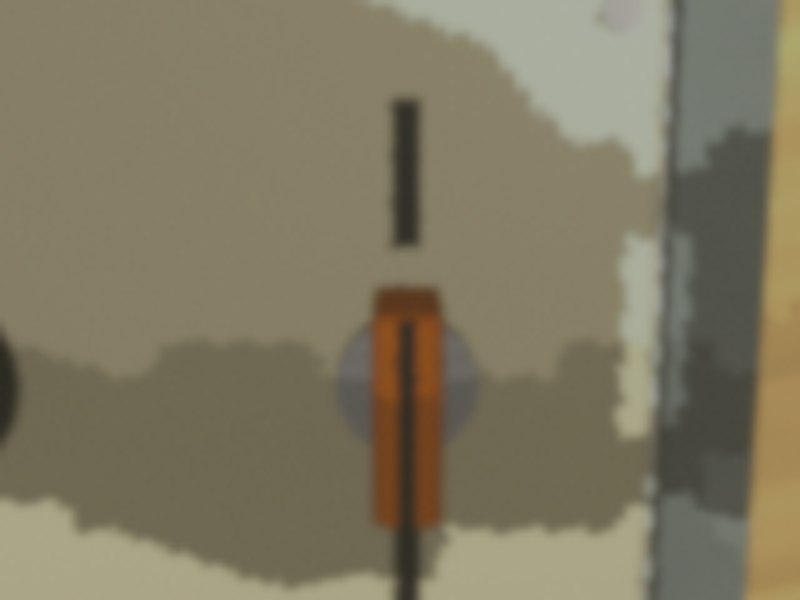

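The slot and index lines coincide. The slot runs from (406,325) to (407,520), and the index lines sit at x≈405 above and 407 below. Now I'll press the pad with closed fingers.

Emit:
{"fn": "send_rows", "kwargs": {"rows": [[0,0,0,-0.03,-2.23,0,0],[0,0,0,-0.03,-2.23,0,0],[0,0,0,0,-2.23,0,0],[0,0,0,0,-2.23,0,0],[0,0,0,0,0,3,0],[0,0,0,0,0,3,0],[0,0,0,0,0,3,0],[0,0,0,0,0,3,0],[0,0,0,0,0,1.5,0],[0,0,0,0,0,0.4,0],[0,0,0,0,0,0,0],[0,0,0,0,0,0,0]]}}

```text
t: 21.25
position: [0.5808, 0.1437, 0.1045]
tool_rot: [[-0.975, 0.224, 0.002], [0.224, 0.975, 0.001], [-0.001, 0.001, -1.0]]
ft_force: [0.6, -0.1, 0.5]
finger_gap: 0.0005
```

Emit:
{"fn": "send_rows", "kwargs": {"rows": [[0,0,0,0,-0.05,0.4,0],[0,0,0,0,0,0.3,0],[0,0,0,0,0,0.2,0],[0,0,0,0,0,0.2,0],[0,0,0,0,0,0.2,0],[0,0,0,0,0,0.2,0],[0,0,0,0,0,0,0],[0,0,0,0,0,0,0]]}}

```text
t: 22.05
position: [0.5804, 0.1424, 0.0894]
tool_rot: [[-0.975, 0.224, 0.001], [0.224, 0.975, -0.001], [-0.001, -0.001, -1.0]]
ft_force: [-1.9, -2.8, 8.8]
finger_gap: 0.0001
```

Emit:
{"fn": "send_rows", "kwargs": {"rows": [[0,0,0,0,0,0.1,0],[0,0,0,0,0,0.1,0],[0,0,0,0,0,0,0],[0,0,0,0,0,0,0],[0,0,0,0,0,0,0]]}}

```text
t: 22.55
position: [0.5803, 0.1424, 0.0891]
tool_rot: [[-0.975, 0.224, 0.002], [0.224, 0.975, -0.002], [-0.002, -0.002, -1.0]]
ft_force: [-5.4, -5.7, 22.1]
finger_gap: 0.0003
```

```bash
python3 - <<'E'
from h import *
from rig import bot
for i in range(3):
    s=bot.read_state();print(s["t"],np.round(s["position"],4),np.round(s["ft_force"],1),s["qvel"].__abs__().max() if hasattr(s["qvel"],"max") else "")
    c=bot.read_camera("side" if i<2 else "top")
    if i==1:S=c
cv2.imwrite("pics/f.png",np.hstack([crop(S,225,125,80,60,5),crop(S,340,305,80,60,5)]))
E
```

```text
22.55 [0.5803 0.1424 0.0891] [-5.4 -5.7 22.1] 0.002846839459113495
22.6 [0.5804 0.1425 0.0892] [-6.2 -5.4 22. ] 0.0020251425252736867
22.65 [0.5804 0.1424 0.0891] [-6.4 -5.2 22.1] 0.0016910611926790001
```

View pics/f.png

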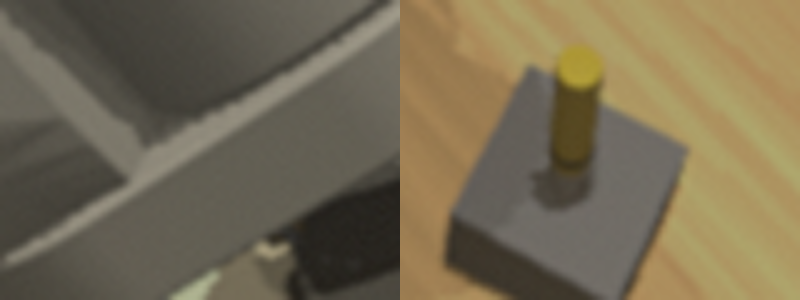

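```bash
python3 -c "
from rig import bot
print(bot.close_job())"
```

```text
the job is handed in; nothing more can be done
None
```

The job is done in the order asked and was handed in at about t = 22.7 s, with the hand still pressing the panel. The hand-in reports no verdict.

- **Probe touches:** The probe tip touched the red test point and then the blue one, at about 9.5 N each. Pictures of both contacts showed the tip inside the brass disc.
- **Probe in the stand:** It went back down until it met the hole floor, at the same gripper height it was picked from (0.1157 m, about 6 N). The last picture shows it standing in the hole at its starting height. It leans slightly compared with the start, with the cap about 4 pixels over, which fits the hole's clearance.
- **Fastener:** I turned it clockwise by about 67 degrees. After release, the slot lined up with the index lines to within about 0.2 degrees in the wrist picture.
- **Panel:** I pressed it on the pad to a gripper height of 0.0891 m, where about 0.089 m was expected for fully home. Pushing further raised the force from 9 N to 22 N with almost no movement, so it is on its stop. It is held there at about 22 N, with a side load of about 8 N.
- **Not checked:** The arm hid the wing in the last side view, so I did not see the slot again after pressing. The jar, tub and cup were never approached, and I did not check them separately at the end.

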